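# Serve a scoop at the toy ice-cream counter and hold the hatch open

### The arm

A 6-joint arm with a two-finger parallel gripper is mounted at the origin on the work surface. World frame = base frame: x ahead of the robot, y to its left, z up, the work surface at z = 0. Lengths are in m, angles in rad, forces in N, time in s.
With the tool pointing down it reaches from about 0.425 to 0.95 m from the base axis. Payload 3.5 kg.
Tool frame: the origin (TCP) lies midway between the tips of the shut fingers; the grasp point (between the pads) lies 19 mm behind it (ctrl.grasp_offset is the distance from the TCP to the grasp point, in m); z points along the fingers, y is the direction in which the jaws open and shut (so a half turn about z gives the same grasp; the last joint's range is limited). The gripper opens to 85 mm and grips with 20 to 120 N. Pads are 22 mm wide; open, the fingers measure 114 mm over their backs; the gripper's body (76 mm by 85 mm) begins 54 mm behind the grasp point. The pads swing forward as they close: fully open they stand 13 mm farther back than shut.
Start: joints at [0.985, 0.286, 1.577, -0, 1.279, -0.15], TCP at [0.285, 0.612, 0.231] pointing down, gripper open.
Joint ranges: [-2.77, 2.77], [-0.9, 2.22], [0.21, 2.48], [-1.53, 4.67], [0.24, 2.81], [-2.84, 2.84]. Speed limits (rad/s): [2.79, 2.79, 3.14, 3.14, 3.14, 3.14].

### API

Orientations are given as a rotation vector (axis times angle).
In Python, from plant import telemetry, camera, job, ctrl gives the robot as it stands.
- The arm moves only by the tool drive_tool, never from a script. Its argument "increments" is a list that holds one entry, the list of rows, each a list of 5 numbers: the opening, from 0 (shut) to 1 (fully open), then the shift along the tool's x, y, z in mm, then the turn about the tool's z in degrees. A call has 1 to 20 rows; each row is the pose to reach, as a shift and turn from the pose commanded when the call began, along the tool's axes at that moment; what a row does not reach only later rows make up. A row lasts 1/10 s, in which the tool goes at most 50 mm and 8.59 degrees, less where a joint would pass 70% of its speed; a pose out of reach is approached as far as the arm can. A call with a gripper value outside its range is refused whole. The fingers move at their own pace and stop on an object; the grip force is fixed at half the most. Time passes only in rows, so rows that repeat a pose let the fingers close. It gives the time, the measured TCP pose, the force and the opening at its end, in the units of the state.
- telemetry.get_obs(): the state, without advancing time (a new reading comes with each control period).
- camera(name): name is "side" or "top"; returns a dict with "pixels" (384x512x3 uint8, red, green, blue), "z_map" (384x512 float32, m along the optical axis (not along the pixel's ray), 0 where there is no reading), "fx", "fy", "cx", "cy" (pixels), "rvec" (rotation vector, rad) and "tvec" (3), from world to camera coordinates, as OpenCV has them. Camera axes: x right, y down, z forward; pixel columns grow to the right and rows downward; lengths in m; the calibration is good to about 2 mm. A picture is of the moment at which its call begins.
- job.sign_off(): hands the job in, once; it reports no verdict.
The state is a dict: "time": time; "qpos": joint angles; "dq": joint speeds; "joint_efforts": joint torques, N m; "tcp_pos": TCP position; "eef_rot": TCP orientation; "wrist_force": force on the tool from outside, world axes, zero at the start; "torque": the same for the moment, N m; "grip_width": finger opening in m.
Only numpy, scipy, OpenCV 4.12 (cv2) and the standard library are available. Lean on these libraries where they do the work, as an engineer would, in place of code of your own. Each camera call takes 0.05 s, during which the arm holds its last target.

### The job

On the toy ice-cream counter, first turn the round turntable one click so that the green cup stands under the spout. Then turn the red spring-return dial clockwise past its first two clicks to the third, so that the hatch opens and the ball drops into the green cup, and finish while still holding the dial there against its spring (do not let go). Keep both cups standing in their seats and leave the other toys alone.

Things in the scene. Friction and masses are not known exactly. Their poses are not given: they have to be found in the camera images.
- counter: Toy ice-cream counter, fixed: green board 335 x 450 mm, 14 thick. Origin on the bench; x axis points to the side with the blue column, z up. In its frame (mm): turntable axis x -20, y 100; dial axis x 0, y -130; blue column 55 x 70 at x 135, y 100, top z 140; white chute tube, 36 across, over the spout, top z 140; blue dial housing 115 x 120, top z 60. Nothing is higher than z 142.
- spout (a point): Centre of the lower mouth of the white spout, under chute and hatch, 87 mm above the bench. A cup is served when it stands centred under this point.
- turntable_angle (a joint): Angle of the white turntable, rad, 0 at the start, growing anticlockwise from above. Disc radius 120 mm, top 30 mm above the bench, five seats (rings 5 mm high) on a circle of 85 mm radius. Detents every 1.257 rad (0.06 N m) put a seat under the spout; let go within 0.4 rad it pulls itself in. At first the seat at the spout is empty, the green cup next to it on one side, the yellow on the other.
- turntable: White turntable with an orange handle bar on a stem at its centre. Origin on the turning axis at the disc's underside, 16 mm above the bench. The bar turns with it: 50 mm long (along this body's x axis), 16 mm wide (y), from 100 to 142 mm above the bench (84 to 126 mm above the origin). The cups on the turntable reach 80 mm above the bench.
- dial_angle (a joint): Dial angle, rad: 0 at rest, growing clockwise seen from above; clicks at 0.4, 0.8 and 1.2; end stop at 1.3. The spring drives it back to 0 from everywhere; turning takes up to 0.12 N m. It draws the orange hatch from under the ball, which falls at about 1.03. One, two and three yellow dots on the housing mark the clicks, a black dot the rest position.
- dial: Dial: white disc, 56 mm across, 6 mm thick, with a red bar grip. Origin on the turning axis on top of the housing, 60 mm above the bench. The bar is 50 mm long (along the x axis, which points to the white pointer mark and the dots), 14 mm wide (y) and stands from 66 to 106 mm above the bench (6 to 46 mm above the origin).
- green_cup: Green stacking cup, loose, 50 mm high, 56 mm across the rim and 44 mm across the foot, wall 3 mm. Origin under the centre of its foot.
- yellow_cup: Yellow stacking cup of the same size, loose. Origin under the centre of its foot.
- scoop_center (a point): Centre of the ball that plays the scoop of ice cream: red, 26 mm diameter, lying on the closed hatch in the white tube.
- red_cube: Red cube, 45 mm, a bystander. Origin under its centre.
- yellow_arch: Yellow triangular arch block, 80 x 30 mm, 62 mm high, a bystander. Origin under its centre.
- toy_truck: Small steel toy truck, 100 x 52 mm, 56 mm high, a bystander. Origin under its centre.
There are look-alikes about, which are no part of the job. Of the things like the yellow_cup, leave any that is orange, pink or purple; of the rest the smaller one is meant.

How it is judged:
By the outcome, as a careful person would: the job done as asked, in the order asked, and still so for the second after the job is handed in, while the arm keeps its last pose, push and grip.
It also fails if it takes over 58 s, if anything falls off the work surface, if the arm or the gripper's body presses on something with over 40 N, if the wrist force passes 120 N, or if a joint passes its speed limit or range.

## Working session

There is one attempt and no reset: what is moved stays moved. The work goes in short steps, Python scripts to look and compute and a tool call to move; the robot and the scene stay as the last step left them, time stands still between calls to the robot, and variables do not carry over. Pictures are saved under pics/ and viewed, and the job is handed in when it is done.

Besides the shell and the picture viewer there is one more tool, called after "Call:" by a JSON object that holds its "fn" and its "kwargs". drive_tool: Moves the arm, as the interface text tells. Its arguments: {"type":"object","properties":{"increments":{"type":"array"}},"required":["increments"]}

```bash
mkdir -p pics; ls; cat > h.py <<'E'
import numpy as np, cv2
from plant import telemetry, camera, job, ctrl
def snap(n,fn):
    c=camera(n); cv2.imwrite(fn,cv2.cvtColor(c['pixels'],cv2.COLOR_RGB2BGR)); np.savez(fn[:-4]+'.npz',**c); return c
def ray(c,u,v,z):
    R=cv2.Rodrigues(np.array(c['rvec'],float))[0]; t=np.array(c['tvec'],float).ravel()
    d=R.T@np.array([(u-c['cx'])/c['fx'],(v-c['cy'])/c['fy'],1]); o=-R.T@t
    return o+d*(z-o[2])/d[2]
def proj(c,P):
    p,_=cv2.projectPoints(np.atleast_2d(np.array(P,float)),np.array(c['rvec'],float),np.array(c['tvec'],float),np.array([[c['fx'],0,c['cx']],[0,c['fy'],c['cy']],[0,0,1.]],float),None); return p[:,0]
def pt(c,u,v):
    R=cv2.Rodrigues(np.array(c['rvec'],float))[0]; t=np.array(c['tvec'],float).ravel()
    z=c['z_map'][int(v),int(u)]
    return R.T@(z*np.array([(u-c['cx'])/c['fx'],(v-c['cy'])/c['fy'],1])-t)
E
python3 - <<'E'
from h import *
for n in('side','top'):
    c=snap(n,f'pics/{n}0.png')
    R=cv2.Rodrigues(np.array(c['rvec'],float))[0]
    print(n,c['fx'],c['cx'],c['cy'],-R.T@np.array(c['tvec']).ravel(),R[2])
print(telemetry.get_obs(), ctrl.grasp_offset)
E
```

```text
pics
side 351.20756478142425 256.61083494771253 193.11100751439506 [0.49988079 0.62405323 0.73481486] [ 0.07957595 -0.66628216 -0.74144167]
top 447.1180657618783 255.42453500721217 187.47030617985104 [0.45695937 0.04574184 1.29652257] [ 0.06847653 -0.01524418 -0.99753625]
{'time': 0.1, 'qpos': array([ 9.85000533e-01,  2.87142701e-01,  1.57804286e+00, -1.11700187e-05,
        1.27860077e+00, -1.49997009e-01]), 'dq': array([ 0.00112063, -0.00145023, -0.00419208,  0.00220859,  0.00055235,
        0.00255402]), 'joint_efforts': array([-3.36291996e-04, -4.07301128e+01, -2.93697649e+01, -1.91031049e-04,
        3.47107576e-03, -1.28468295e-05]), 'tcp_pos': array([0.28457945, 0.6114168 , 0.2300351 ]), 'eef_rot': array([-0.67897317, -3.06654456,  0.00322049]), 'wrist_force': array([-0.35237824, -0.1550326 ,  0.18403545]), 'torque': array([-0.00892503,  0.0097068 ,  0.01534348]), 'grip_width': 0.08541856542820574} 0.0187
```

View pics/side0.png

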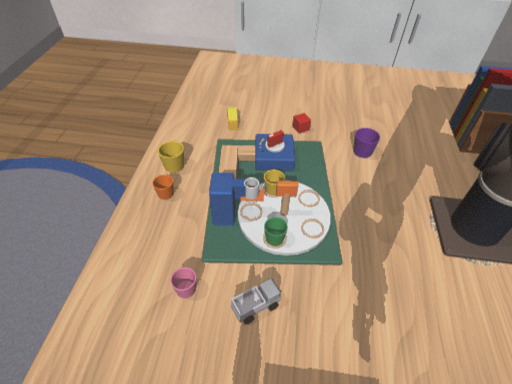

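View pics/top0.png

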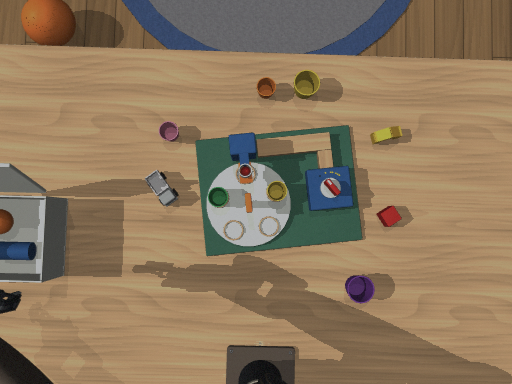

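Side view: the counter has the dial grip at (275,140) and the orange handle at (287,188). Top view: disc around (249,204), green cup (218,197), chute (246,172), yellow cup on the disc (276,191), dial (331,187). Next I'll enlarge and measure.

```bash
python3 - <<'E'
import cv2,numpy as np
a=cv2.imread('pics/top0.png')[110:260,190:370]; b=cv2.imread('pics/side0.png')[120:260,200:345]
cv2.imwrite('pics/top0z.png',cv2.resize(a,None,fx=4,fy=4,interpolation=cv2.INTER_CUBIC))
cv2.imwrite('pics/side0z.png',cv2.resize(b,None,fx=4,fy=4,interpolation=cv2.INTER_CUBIC))
for n in('top','side'):
    h=cv2.cvtColor(cv2.imread(f'pics/{n}0.png'),cv2.COLOR_BGR2HSV)
    for nm,lo,hi in(('red',(0,170,80),(6,255,255)),('red2',(172,170,60),(180,255,255)),('or',(7,190,120),(13,255,255)),('white',(0,0,170),(180,40,255)),('blue',(108,140,50),(125,255,255)),('green',(60,150,60),(85,255,255)),('yel',(22,150,60),(32,255,255))):
        m=cv2.inRange(h,lo,hi)
        for k in cv2.findContours(m,0,1)[0]:
            if cv2.contourArea(k)>15:
                r=cv2.minAreaRect(k)
                if 190<r[0][0]<370 and 110<r[0][1]<260: print(n,nm,np.round(r[0],1),np.round(r[1],1),round(r[2],1),cv2.contourArea(k))
E
```

```text
top red [331.5 187. ] [17.7  6.4] 45.0 71.5
top red [245. 171.] [6. 8.] 90.0 36.0
top white [268.5 226. ] [14.8 14.8] 45.0 171.0
top white [244.3 224.5] [82.9 41.5] 9.8 1865.5
top white [325.8 191.4] [17.7  6.6] 49.8 53.5
top white [239.  181.5] [37. 60.] 90.0 849.0
top blue [320.2 188.6] [40.2 27.7] 86.8 525.0
top blue [339.5 186.7] [40.4 21.3] 83.7 222.0
top blue [242.7 147.9] [29.4 25.5] 81.9 373.5
top yel [276.8 190.3] [18.4 19.1] 45.0 266.5
side red [275.3 138.1] [ 9.4 17.4] 63.4 53.5
side red [302.9 121.8] [16.8 13.5] 70.3 140.5
side white [308.5 198. ] [12. 17.] 90.0 160.5
side white [285.7 221.8] [66.6 89.1] 72.5 3201.5
side white [251.5 188. ] [20. 13.] 90.0 70.0
side white [274.4 146.3] [17.3  9.6] 3.4 61.5
side blue [220.5 188. ] [21. 12.] 0.0 72.5
side blue [275.  155.5] [ 9. 36.] 90.0 88.5
side yel [271.2 180.4] [17.6 23.7] 25.2 232.0
side yel [232. 115.] [14.  8.] 90.0 95.0
```

View pics/top0z.png

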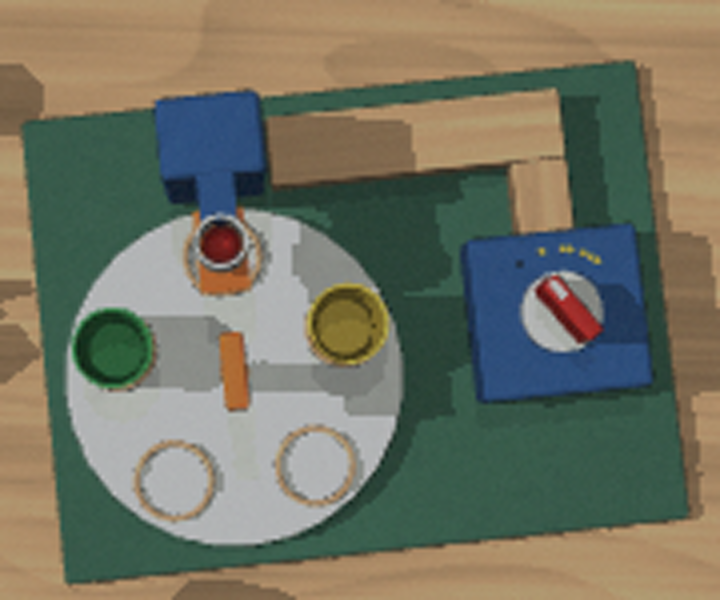

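View pics/side0z.png

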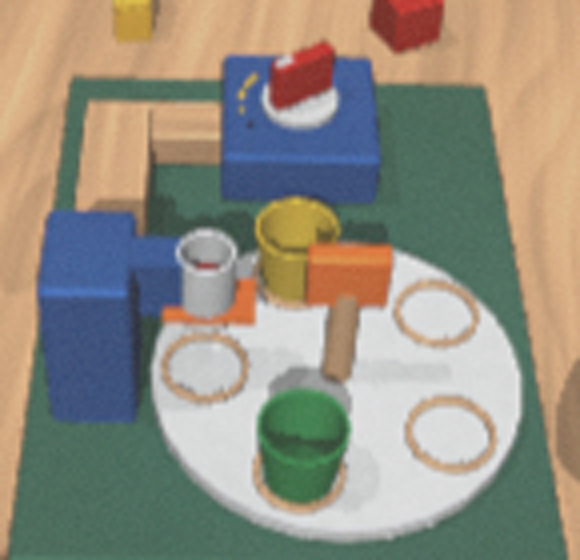

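Enlarged views: in the top crop the board corners are at about (22,122), (632,62), (688,517), (66,583), the handle at (235,371) and the dial grip at (570,308). The yellow cup on the disc is smaller than the other yellow one at (307,84), so it is the one meant. The green cup has to go clockwise to the chute.

```bash
cat >> h.py <<'E'
def Z(n,x,y): 
    return (x/4+190-.375,y/4+110-.375) if n=='top' else (x/4+200-.375,y/4+120-.375)
def tri(T,S,a,b):
    def od(c,p):
        R=cv2.Rodrigues(np.array(c['rvec'],float))[0]; o=-R.T@np.array(c['tvec'],float).ravel()
        d=R.T@np.array([(p[0]-c['cx'])/c['fx'],(p[1]-c['cy'])/c['fy'],1]); return o,d/np.linalg.norm(d)
    o1,d1=od(T,a);o2,d2=od(S,b)
    s=np.linalg.lstsq(np.c_[d1,-d2],o2-o1,rcond=None)[0]
    p=o1+s[0]*d1;q=o2+s[1]*d2
    return (p+q)/2,np.linalg.norm(p-q)
E
python3 - <<'E'
from h import *
np.set_printoptions(precision=4,suppress=True)
T=dict(np.load('pics/top0.npz'));S=dict(np.load('pics/side0.npz'))
c=np.array([ray(T,*Z('top',*p),.014)[:2] for p in((22,122),(632,62),(688,517),(66,583))])
print(c,[np.linalg.norm(c[i]-c[i-1]) for i in range(4)])
o=c.mean(0); y=(c[0]+c[3]-c[1]-c[2]);y/=np.linalg.norm(y); x=(c[0]+c[1]-c[2]-c[3]);x/=np.linalg.norm(x)
yaw=np.arctan2(x[1]-y[0],x[0]+y[1]); print('origin',o,'yaw',np.degrees(yaw),np.degrees(np.arctan2(*x[::-1])))
R=np.array([[np.cos(yaw),-np.sin(yaw)],[np.sin(yaw),np.cos(yaw)]])
tt=o+R@[-.02,.1]; di=o+R@[0,-.13]; print('tt',tt,'dial',di)
# edge points
print('handle ends L,R of front top edge: ')
for nm,a,b in(('handle far end L',(231,332),(312,243)),('handle near end',(238,410),(388,242)),('dial near end(top mid)',(596,330),(327,48)),('dial far end',(546,283),(277,62)),('disc? tube mouth',(220,242),(207,246))):
    print(nm,tri(T,S,Z('top',*a),Z('side',*b)))
for nm,l,z in(('handle',[(219,334),(243,332),(249,408),(228,411)],.142),('dialbar',[(538,285),(555,275),(605,322),(588,342)],.106)):
    p=np.array([ray(T,*Z('top',*q),z)[:2] for q in l]); print(nm,p.mean(0)); 
    for i in range(4): d=p[i]-p[i-1]; print(np.linalg.norm(d),np.degrees(np.arctan2(d[1],d[0])))
# disc circle at z .03
h=cv2.cvtColor(cv2.imread('pics/top0.png'),cv2.COLOR_BGR2HSV)
for nm,p in(('disc left',(66,400)),('right',(403,380)),('bottom',(238,545)),('dotblack',(518,264)),('dot1',(541,252)),('dot3',(590,255)),('dialdisc',(564,312)),('ball',(220,243))):
    z={'d':.06}.get(nm[0]) if 'dot' in nm else (.066 if nm=='dialdisc' else .03)
    print(nm,ray(T,*Z('top',*p),z)[:2], pt(T,*Z('top',*p)))
for P in(tt,di): print(proj(T,[*P,.142]),proj(T,[*P,.106]))
print(telemetry.get_obs()['time'])
E
```

```text
[[ 0.6773  0.204 ]
 [ 0.7344 -0.2376]
 [ 0.4058 -0.2819]
 [ 0.3479  0.1611]] [np.float64(0.3322039808968938), np.float64(0.44526422425118045), np.float64(0.33154223876176525), np.float64(0.44674379838121625)]
origin [ 0.5413 -0.0386] yaw 7.474618861578958 7.5429195324047456
tt [0.5085 0.0579] dial [ 0.5582 -0.1675]
handle ends L,R of front top edge: 
handle far end L (array([0.521 , 0.0486, 0.1473]), np.float64(0.0019407683165790872))
handle near end (array([0.4741, 0.0426, 0.149 ]), np.float64(0.004203403594967752))
dial near end(top mid) (array([ 0.5317, -0.1966,  0.0996]), np.float64(0.0020289119350183457))
dial far end (array([ 0.563 , -0.1605,  0.1107]), np.float64(0.001028493401165234))
disc? tube mouth (array([0.5805, 0.0573, 0.1437]), np.float64(0.0003764874521241156))
handle [0.497  0.0454]
0.05003754966739107 8.255961482546404
0.015564638710892961 -83.66852941075913
0.0492213483003181 -173.94402387697426
0.013670350787576734 99.63829841618558
dialbar [ 0.548  -0.1787]
0.050553199338353526 42.439913697307006
0.013324362935763792 -58.10917068978633
0.0457857463161576 -132.00096546050054
0.017718054592858235 140.69314468763025
disc left [0.4774 0.164 ] [0.4777 0.1658 0.01  ]
right [ 0.4979 -0.074 ] [ 0.498  -0.0744  0.026 ]
bottom [0.3787 0.0398] [0.3788 0.0398 0.0316]
dotblack [ 0.5798 -0.1496] [ 0.58   -0.15    0.0577]
dot1 [ 0.5886 -0.1655] [ 0.5885 -0.1654  0.0606]
dot3 [ 0.5875 -0.1998] [ 0.5875 -0.1998  0.0599]
dialdisc [ 0.5467 -0.1811] [ 0.5441 -0.1744  0.1024]
ball [0.5918 0.0584] [0.5818 0.0575 0.1244]
[[243.6035 197.8539]] [[243.7292 198.4605]]
[[330.8904 181.0732]] [[328.3983 182.1794]]
0.1
```

```bash
cat >> h.py <<'E'
def go(x,y,z,yang):
    s=telemetry.get_obs(); R=cv2.Rodrigues(np.array(s['eef_rot'],float))[0]
    ya=np.degrees(np.arctan2(R[1,1],R[0,1])); d=R.T@(np.array([x,y,z])-s['tcp_pos'])*1000
    print('t',s['time'],'tcp',np.round(s['tcp_pos'],4),'tilt',np.round(R[:,2],4),'ya',round(ya,2),'q',np.round(np.degrees(s['qpos']),1),'F',np.round(s['wrist_force'],1),'M',np.round(s['torque'],2),'w',round(s['grip_width'],4))
    print('shift mm',np.round(d,1),'turn',round((ya-yang+180)%360-180,2))
E
python3 -c "
from h import *
go(.4978,.0453,.231,97.4)"
```

```text
t 0.1 tcp [0.2846 0.6114 0.23  ] tilt [-0.0012 -0.0018 -1.    ] ya 65.03 q [56.4 16.5 90.4 -0.  73.3 -8.6] F [-0.4 -0.2  0.2] M [-0.01  0.01  0.02] w 0.0854
shift mm [-4.323e+02 -4.232e+02 -2.000e-01] turn -32.37
```

Call:
{"fn": "drive_tool", "kwargs": {"increments": [[[0.5,-30,-29,0,-3],[0.5,-62,-61,0,-6],[0.5,-95,-93,0,-9],[0.5,-128,-125,0,-12],[0.5,-161,-158,0,-15],[0.5,-194,-190,0,-18],[0.5,-227,-222,0,-21],[0.5,-260,-255,0,-24],[0.5,-293,-287,0,-27],[0.5,-326,-319,0,-30],[0.5,-359,-351,0,-32.4],[0.5,-392,-384,0,-32.4],[0.5,-418,-409,0,-32.4],[0.5,-432,-423,0,-32.4],[0.5,-432,-423,0,-32.4],[0.5,-432,-423,0,-32.4]]]}}

```text
time: 1.7
tcp_pos: [0.4976, 0.0461, 0.2308]
eef_rot: [0.202, -3.134, -0.001]
wrist_force: [0.1, 0.4, 0.4]
grip_width: 0.0427
```

```bash
python3 - <<'E'
from h import *
go(.4978,.0453,.109,97.4)
c=snap('top','pics/top1.png');d=snap('side','pics/side1.png')
a=cv2.resize(c['pixels'][110:260,190:370],None,fx=3,fy=3);b=cv2.resize(d['pixels'][60:260,200:345],None,fx=2.25,fy=2.25)
cv2.imwrite('pics/v1.png',cv2.cvtColor(np.hstack([a[:450],b[:450,:250]] if 0 else [a[:450,:450],b[:450,:326]]),4))
E
```

```text
t 1.7 tcp [0.4976 0.0461 0.2308] tilt [-1.3e-03  6.0e-04 -1.0e+00] ya 97.37 q [  -6.4   -6.1  114.5    0.    71.6 -103.7] F [0.1 0.4 0.4] M [ 0.05 -0.02  0.02] w 0.0427
shift mm [ -0.3  -0.9 121.8] turn -0.03
```

View pics/v1.png

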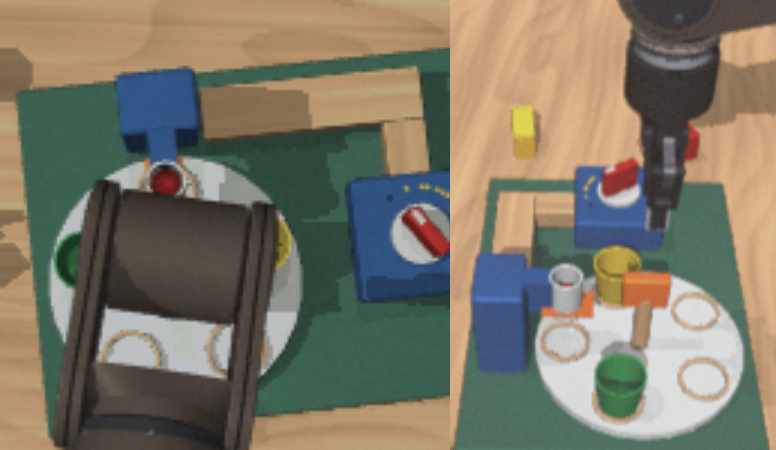

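The gripper hangs above the handle with its jaws on both sides of it, and the disc, cups and dial are unchanged. Now I descend and close.

Call:
{"fn": "drive_tool", "kwargs": {"increments": [[[0.5,0,-1,30,0],[0.5,0,-1,65,0],[0.5,0,-1,95,0],[0.5,0,-1,115,0],[0.5,0,-1,122,0],[0.5,0,-1,122,0],[0.5,0,-1,122,0]]]}}

```text
time: 2.5
tcp_pos: [0.4989, 0.0455, 0.1106]
eef_rot: [-0.205, 3.133, -0.001]
wrist_force: [-0.1, 0.2, 0.1]
grip_width: 0.0426
```

Call:
{"fn": "drive_tool", "kwargs": {"increments": [[[0.3,0,0,0,0],[0.2,0,0,0,0],[0.1,0,0,0,0],[0.1,0,0,0,0],[0.1,0,0,0,0],[0.1,0,0,0,0]]]}}

```text
time: 3.1
tcp_pos: [0.499, 0.0467, 0.1113]
eef_rot: [-0.201, 3.133, 0.006]
wrist_force: [-0.6, 5.2, 4.6]
grip_width: 0.0154
```

```bash
python3 - <<'E'
from h import *
go(.4978,.0453,.109,97.4)
c=snap('top','pics/top2.png');d=snap('side','pics/side2.png')
a=cv2.resize(c['pixels'][110:260,190:370],None,fx=3,fy=3);b=cv2.resize(d['pixels'][60:260,200:345],None,fx=2.25,fy=2.25)
cv2.imwrite('pics/v2.png',cv2.cvtColor(np.hstack([a[:450,:450],b[:450,:326]]),4))
E
```

```text
t 3.1 tcp [0.499  0.0467 0.1113] tilt [ 0.0022  0.0043 -1.    ] ya 97.34 q [  -6.4    2.2  120.     0.3   57.7 -103.9] F [-0.6  5.2  4.6] M [ 1.23  0.28 -0.  ] w 0.0154
shift mm [ 1.3 -1.3  2.3] turn -0.06
```

View pics/v2.png

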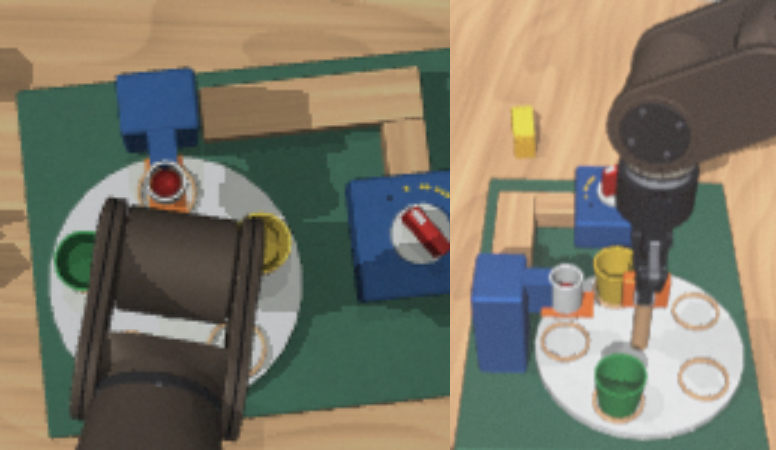

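The handle is gripped (15.4 mm wide, about 5 N sideways). Now I turn clockwise in stages.

Call:
{"fn": "drive_tool", "kwargs": {"increments": [[[0.1,0,1.5,0,0.5],[0.1,0,1.5,0,1.5],[0.1,0,1.5,0,3],[0.1,0,1.5,0,5],[0.1,0,1.5,0,7],[0.1,0,1.5,0,9.5],[0.1,0,1.5,0,12],[0.1,0,1.5,0,14.5],[0.1,0,1.5,0,17],[0.1,0,1.5,0,19.5],[0.1,0,1.5,0,22],[0.1,0,1.5,0,24.5],[0.1,0,1.5,0,27],[0.1,0,1.5,0,29.5],[0.1,0,1.5,0,32],[0.1,0,1.5,0,34],[0.1,0,1.5,0,35.5],[0.1,0,1.5,0,36]]]}}

```text
time: 5.0
tcp_pos: [0.4987, 0.0453, 0.1112]
eef_rot: [0.775, 3.042, -0.004]
wrist_force: [-3.2, -3.0, 7.7]
grip_width: 0.0152
```

```bash
python3 - <<'E'
from h import *
go(.498,.047,.109,25.4)
c=snap('top','pics/top3.png');d=snap('side','pics/side3.png')
a=cv2.resize(c['pixels'][110:260,190:370],None,fx=3,fy=3);b=cv2.resize(d['pixels'][60:260,200:345],None,fx=2.25,fy=2.25)
cv2.imwrite('pics/v3.png',cv2.cvtColor(np.hstack([a[:450,:450],b[:450,:326]]),4))
E
```

```text
t 5.0 tcp [0.4987 0.0453 0.1112] tilt [ 0.0014 -0.0028 -1.    ] ya 61.4 q [ -6.4   2.2 120.   -0.2  57.7 -67.7] F [-3.2 -3.   7.7] M [-0.26  0.52  0.04] w 0.0152
shift mm [1.4 1.1 2.2] turn 36.0
```

View pics/v3.png

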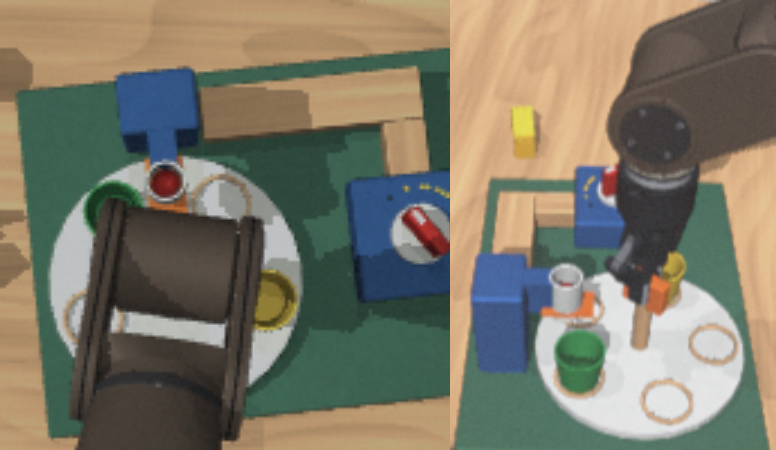

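Halfway: both cups stand in their seats, green at (110,210) in the crop and moving toward the chute. I'll turn the other half.

Call:
{"fn": "drive_tool", "kwargs": {"increments": [[[0.1,0,0,0,0.5],[0.1,0,0,0,1.5],[0.1,0,0,0,3],[0.1,0,0,0,5],[0.1,0,0,0,7],[0.1,0,0,0,9.5],[0.1,0,0,0,12],[0.1,0,0,0,14.5],[0.1,0,0,0,17],[0.1,0,0,0,19.5],[0.1,0,0,0,22],[0.1,0,0,0,24.5],[0.1,0,0,0,27],[0.1,0,0,0,29.5],[0.1,0,0,0,32],[0.1,0,0,0,34],[0.1,0,0,0,35.5],[0.1,0,0,0,36],[0.1,0,0,0,36]]]}}

```text
time: 7.0
tcp_pos: [0.4977, 0.0444, 0.1112]
eef_rot: [1.677, 2.655, -0.008]
wrist_force: [-7.0, -7.5, 9.7]
grip_width: 0.0149
```

```bash
python3 - <<'E'
from h import *
go(.498,.047,.109,25.4)
c=snap('top','pics/top4.png');d=snap('side','pics/side4.png')
a=cv2.resize(c['pixels'][110:260,190:370],None,fx=3,fy=3);b=cv2.resize(d['pixels'][60:260,200:345],None,fx=2.25,fy=2.25)
cv2.imwrite('pics/v4.png',cv2.cvtColor(np.hstack([a[:450,:450],b[:450,:326]]),4))
E
```

```text
t 7.0 tcp [0.4977 0.0444 0.1112] tilt [-0.0017 -0.0048 -1.    ] ya 25.46 q [ -6.4   2.1 120.1  -0.3  57.9 -31.7] F [-7.  -7.5  9.7] M [-0.66  0.95 -0.03] w 0.0149
shift mm [2.2 1.4 2.2] turn 0.06
```

View pics/v4.png

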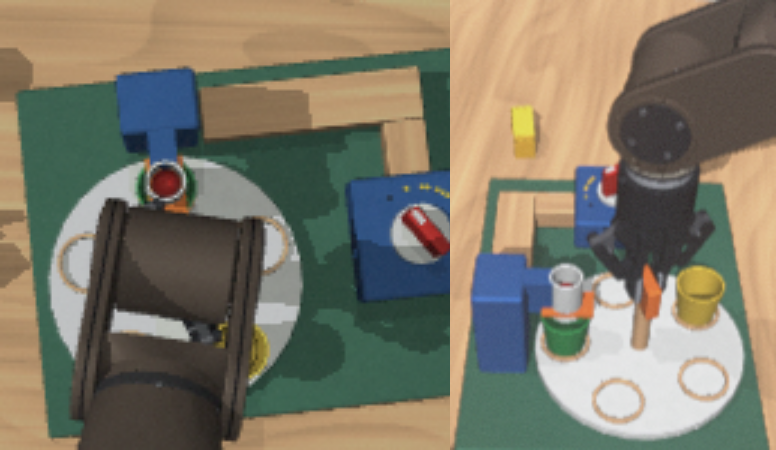

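The green cup is under the chute at (166,183) and the yellow cup is seated. Now I release and lift.

Call:
{"fn": "drive_tool", "kwargs": {"increments": [[[0.2,0,0,0,0],[0.3,0,0,0,0],[0.45,0,0,0,0],[0.45,0,0,0,0],[0.45,0,0,0,0],[0.45,0,0,-15,0],[0.45,0,0,-45,0],[0.45,0,0,-80,0],[0.45,0,0,-110,0],[0.45,0,0,-120,0],[0.45,0,0,-120,0]]]}}

```text
time: 8.2
tcp_pos: [0.4987, 0.0465, 0.2306]
eef_rot: [1.676, 2.654, 0.002]
wrist_force: [0.7, 0.0, 0.3]
grip_width: 0.0384
```

```bash
python3 - <<'E'
from h import *
go(.5475,-.1795,.231,-47.6)
E
```

```text
t 8.2 tcp [0.4987 0.0465 0.2306] tilt [ 3.1e-03 -4.0e-04 -1.0e+00] ya 25.44 q [ -6.3  -6.  114.5  -0.   71.3 -31.7] F [0.7 0.  0.3] M [-0.02  0.03 -0.04] w 0.0384
shift mm [-2.251e+02 -5.300e+01 -2.000e-01] turn 73.04
```

Call:
{"fn": "drive_tool", "kwargs": {"increments": [[[0.45,-12,-3,0,5],[0.45,-32,-8,0,11],[0.45,-55,-13,0,18],[0.45,-80,-19,0,26],[0.45,-105,-25,0,34],[0.45,-130,-31,0,42],[0.45,-155,-37,0,50],[0.45,-180,-42,0,58],[0.45,-205,-48,0,66],[0.45,-220,-52,0,73],[0.45,-225.5,-53,0,73],[0.45,-225.5,-53,0,73],[0.45,-225.5,-53,0,73]]]}}

```text
time: 9.5
tcp_pos: [0.5463, -0.1789, 0.228]
eef_rot: [-2.926, -1.139, 0.002]
wrist_force: [0.2, 0.4, -0.1]
grip_width: 0.0381
```

```bash
python3 - <<'E'
from h import *
go(.5478,-.1799,.074,-47.6)
c=snap('top','pics/top5.png');d=snap('side','pics/side5.png')
a=cv2.resize(c['pixels'][110:260,190:370],None,fx=3,fy=3);b=cv2.resize(d['pixels'][60:260,200:345],None,fx=2.25,fy=2.25)
cv2.imwrite('pics/v5.png',cv2.cvtColor(np.hstack([a[:450,:450],b[:450,:326]]),4))
E
```

```text
t 9.5 tcp [ 0.5463 -0.1789  0.228 ] tilt [-0.0021  0.0014 -1.    ] ya -47.45 q [-28.3   4.1 104.8   0.   71.2  19.2] F [ 0.2  0.4 -0.1] M [-0.03 -0.02  0.  ] w 0.0381
shift mm [  0.6   2.1 154. ] turn 0.15
```

View pics/v5.png

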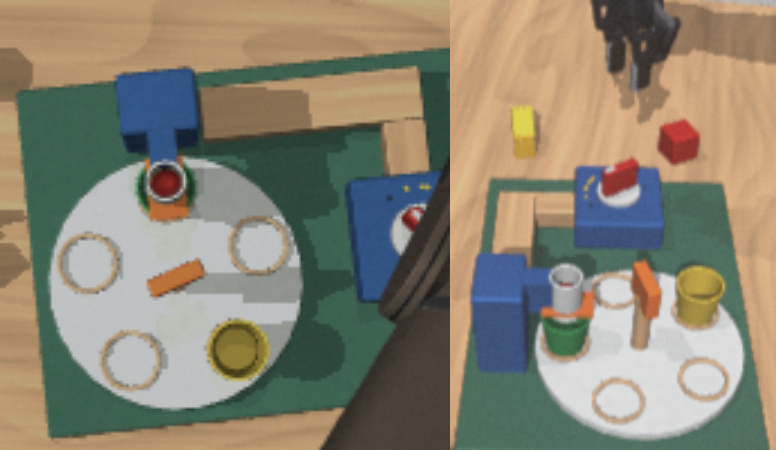

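The turntable stayed put with the green cup centred under the chute. The gripper is above the dial, so I descend.

Call:
{"fn": "drive_tool", "kwargs": {"increments": [[[0.45,0,1,35,0],[0.45,0,2,75,0],[0.45,0,2,110,0],[0.45,0,2,135,0],[0.45,0,2,149,0],[0.45,0,2,152,0],[0.45,0,2,152,0],[0.45,0,2,152,0]]]}}

```text
time: 10.4
tcp_pos: [0.5495, -0.1818, 0.0793]
eef_rot: [2.926, 1.136, 0.004]
wrist_force: [-0.7, -0.3, 0.2]
grip_width: 0.0383
```

Call:
{"fn": "drive_tool", "kwargs": {"increments": [[[0.3,0,0,0,0],[0.2,0,0,0,0],[0.1,0,0,0,0],[0.05,0,0,0,0],[0.05,0,0,0,0],[0.05,0,0,0,0]]]}}

```text
time: 11.0
tcp_pos: [0.5467, -0.1792, 0.0785]
eef_rot: [-2.923, -1.133, 0.005]
wrist_force: [-7.8, 6.6, 8.4]
grip_width: 0.0131
```

```bash
python3 - <<'E'
from h import *
go(.5478,-.1799,.076,-47.6)
c=snap('top','pics/top6.png');d=snap('side','pics/side6.png')
a=cv2.resize(c['pixels'][110:260,190:370],None,fx=3,fy=3);b=cv2.resize(d['pixels'][60:260,200:345],None,fx=2.25,fy=2.25)
cv2.imwrite('pics/v6.png',cv2.cvtColor(np.hstack([a[:450,:450],b[:450,:326]]),4))
E
```

```text
t 11.0 tcp [ 0.5467 -0.1792  0.0785] tilt [-0.0051  0.005  -1.    ] ya -47.62 q [-2.830e+01  1.420e+01  1.104e+02  1.000e-01  5.580e+01  1.920e+01] F [-7.8  6.6  8.4] M [ 1.    1.09 -0.14] w 0.0131
shift mm [0.3 1.3 2.5] turn -0.02
```

View pics/v6.png

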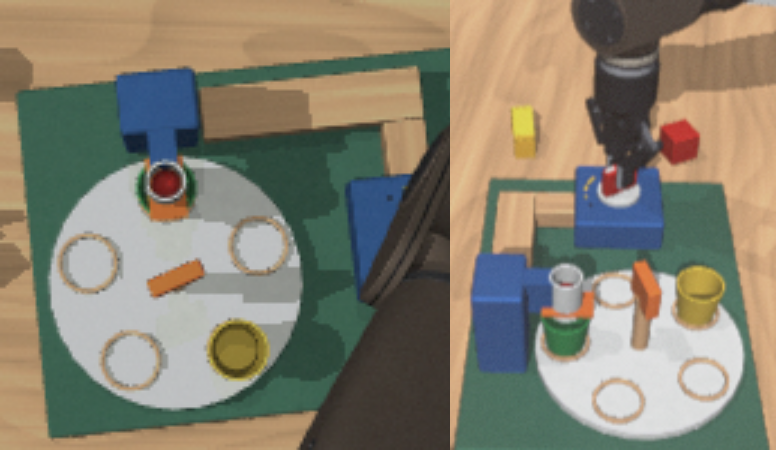

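The dial grip is held (13.1 mm). I'll shift about 3 mm to relieve the side load, then turn clockwise in stages.

Call:
{"fn": "drive_tool", "kwargs": {"increments": [[[0.05,0,-1.5,0,0],[0.05,0,-3,0,0],[0.05,0,-3,0,0],[0.05,0,-3,0,2],[0.05,0,-3,0,5],[0.05,0,-3,0,8],[0.05,0,-3,0,11],[0.05,0,-3,0,14],[0.05,0,-3,0,17],[0.05,0,-3,0,20],[0.05,0,-3,0,23],[0.05,0,-3,0,26],[0.05,0,-3,0,29],[0.05,0,-3,0,32],[0.05,0,-3,0,34],[0.05,0,-3,0,35],[0.05,0,-3,0,35]]]}}

```text
time: 12.8
tcp_pos: [0.5466, -0.1791, 0.0785]
eef_rot: [-3.135, -0.204, -0.0]
wrist_force: [-1.8, 2.8, 5.9]
grip_width: 0.0132
```

```bash
python3 - <<'E'
from h import *
go(.5465,-.179,.0785,-118.6)
d=snap('side','pics/side7.png')
cv2.imwrite('pics/v7.png',cv2.cvtColor(cv2.resize(d['pixels'][110:260,200:345],None,fx=4,fy=4,interpolation=2),4))
E
```

```text
t 12.8 tcp [ 0.5466 -0.1791  0.0785] tilt [ 2.e-04  2.e-04 -1.e+00] ya -82.55 q [-28.3  14.  110.7   0.   55.4  54.3] F [-1.8  2.8  5.9] M [ 0.47  0.43 -0.  ] w 0.0132
shift mm [-0.1 -0.1  0. ] turn 36.05
```

View pics/v7.png

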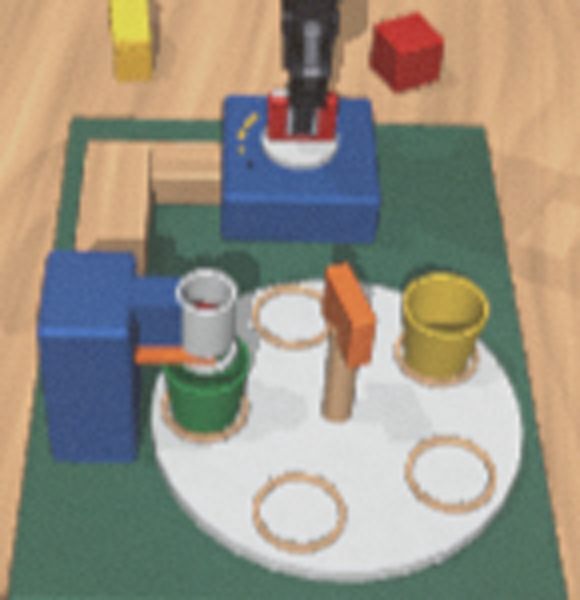

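The dial is halfway, the orange hatch is sliding back at (175,355), and the ball is still in the tube. I'll continue to just past the third click.

Call:
{"fn": "drive_tool", "kwargs": {"increments": [[[0.05,0,0,0,1],[0.05,0,0,0,3],[0.05,0,0,0,6],[0.05,0,0,0,9],[0.05,0,0,0,12],[0.05,0,0,0,15],[0.05,0,0,0,18],[0.05,0,0,0,21],[0.05,0,0,0,24],[0.05,0,0,0,27],[0.05,0,0,0,30],[0.05,0,0,0,32],[0.05,0,0,0,34],[0.05,0,0,0,35.5],[0.05,0,0,0,36],[0.05,0,0,0,36],[0.05,0,0,0,36],[0.05,0,0,0,36],[0.05,0,0,0,36],[0.05,0,0,0,36]]]}}

```text
time: 14.85
tcp_pos: [0.5466, -0.1791, 0.0786]
eef_rot: [-3.045, 0.774, -0.0]
wrist_force: [-2.5, 3.0, 6.6]
grip_width: 0.013
```

```bash
python3 - <<'E'
from h import *
go(.5465,-.179,.0785,-118.6)
d=snap('side','pics/side8.png');c=snap('top','pics/top8.png')
a=cv2.resize(d['pixels'][110:260,200:345],None,fx=3,fy=3,interpolation=2);b=cv2.resize(c['pixels'][110:260,190:300],None,fx=3,fy=3,interpolation=2)
cv2.imwrite('pics/v8.png',cv2.cvtColor(np.hstack([a,b]),4))
E
```

```text
t 14.85 tcp [ 0.5466 -0.1791  0.0786] tilt [ 2.e-04  1.e-04 -1.e+00] ya -118.52 q [-28.3  14.  110.7   0.   55.4  90.3] F [-2.5  3.   6.6] M [0.5  0.47 0.12] w 0.013
shift mm [-0.1 -0.1  0.1] turn 0.08
```

View pics/v8.png

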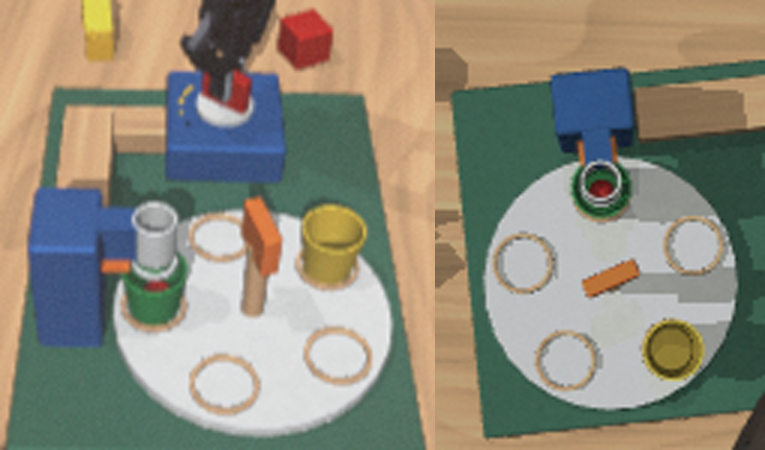

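The ball is down in the green cup: red at (153,285) in the side view, and lower in the top view at (600,190). I'll check the dial angle and the ball depth.

```bash
python3 - <<'E'
from h import *
S=dict(np.load('pics/side8.npz'));T=dict(np.load('pics/top8.npz'))
cv2.imwrite('pics/v9.png',cv2.cvtColor(cv2.resize(S['pixels'][115:175,250:300],None,fx=10,fy=10,interpolation=2),4))
h=cv2.cvtColor(T['pixels'],cv2.COLOR_RGB2HSV); m=((h[...,0]<8)|(h[...,0]>172))&(h[...,1]>150); m[:160]=0;m[185:]=0;m[:,:230]=0;m[:,260:]=0
v,u=np.nonzero(m); P=np.array([pt(T,a,b) for a,b in zip(u,v)]); print(len(u),np.median(P,0))
E
```

```text
28 [0.58410003 0.05690036 0.05761598]
```

View pics/v9.png

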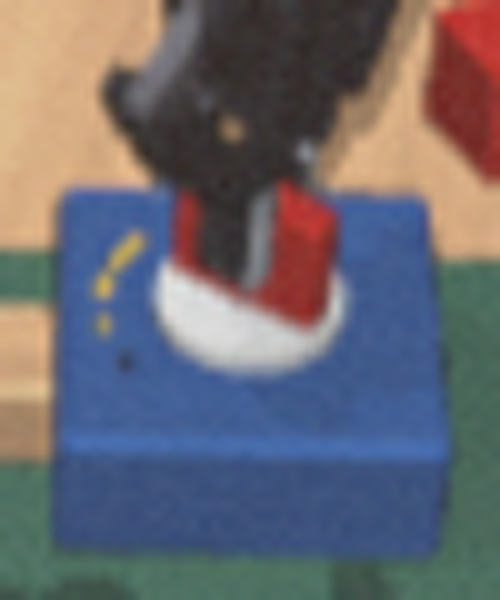

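```bash
python3 - <<'E'
from h import *
S=dict(np.load('pics/side8.npz'));S0=dict(np.load('pics/side0.npz'))
a=ray(S,250+17.2-.45,115+26.5-.45,.066);b=ray(S,250+30.8-.45,115+32.8-.45,.066);d=a-b
print(a,b,np.linalg.norm(d),np.degrees(np.arctan2(d[1],d[0])))
cv2.imwrite('pics/v10.png',cv2.cvtColor(cv2.resize(S0['pixels'][115:175,250:300],None,fx=10,fy=10,interpolation=2),4))
C=np.array([.5466,-.1791])
for n,p in(('black',(125,362)),('1',(103,325)),('2',(103,288)),('3',(132,248))):
    q=ray(S,250+p[0]/10-.45,115+p[1]/10-.45,.06)[:2]-C; print(n,np.degrees(np.arctan2(q[1],q[0])))
T=dict(np.load('pics/top0.npz'))
cv2.imwrite('pics/v11.png',cv2.cvtColor(cv2.resize(T['pixels'][160:215,300:360],None,fx=10,fy=10,interpolation=2),4))
E
```

```text
[ 0.57108129 -0.18806607  0.066     ] [ 0.5284269  -0.16611967  0.066     ] 0.04796918327013998 -27.2265843854631
black 41.662781512959725
1 18.94317325150827
2 -3.010552345932932
3 -30.308399318250757
```

View pics/v11.png

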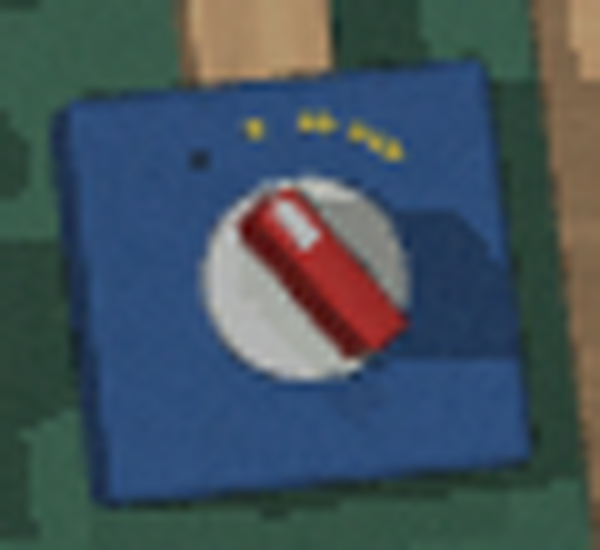

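View pics/v10.png

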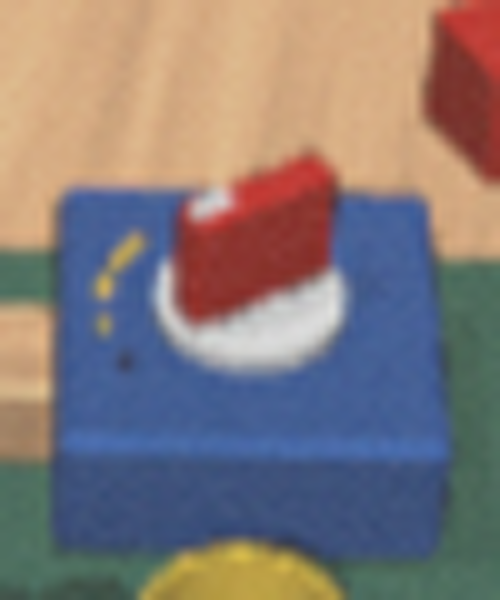

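```bash
python3 - <<'E'
from h import *
go(.5465,-.179,.0785,-118.6)
print(job.sign_off())
E
```

```text
t 14.95 tcp [ 0.5466 -0.1791  0.0786] tilt [ 2.e-04  2.e-04 -1.e+00] ya -118.52 q [-28.2  14.  110.7   0.   55.4  90.3] F [-3.   2.4  6.6] M [0.46 0.47 0.05] w 0.0129
shift mm [-0.1 -0.   0.1] turn 0.08
the job is handed in; nothing more can be done
None
```

The job is done and handed in at about 15 s, with the gripper still holding the dial at its third click. I turned the turntable one click (72°) clockwise by its orange handle and let go. Then I gripped the red dial and turned it about 71° (1.24 rad) clockwise.

**Last checks:**
- **Cups and bystanders:** The green cup stands under the spout. The yellow cup is upright in its seat. I did not go near the other toys.
- **Ball:** It lies in the green cup; its visible red surface is about 58 mm above the bench.
- **Dial angle:** The jaws give about 71° and the camera about 69–70°. Both lie between the third click (68.75°) and the end stop (74.5°).
- **Forces:** The highest wrist-force reading I took was about 14 N.

**Disagreements:**
- **Turntable and dial positions:** Taking the board's centre as its origin put both about 12–16 mm off, so I used positions measured directly on them.
- **Handle height:** The two-view measurement gave 147–149 mm against the stated 142 mm. For the descent I went by the stated height.

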